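Clamp a glued clock-stand leg in the bench press

ROBOT

A 6-joint arm with a two-finger parallel gripper is mounted at the origin on the work surface. World frame = base frame: x ahead of the robot, y to its left, z up, the work surface at z = 0. Lengths are in m, angles in degrees, forces in N, time in s.
With the tool pointing down it reaches from about 0.325 to 0.875 m from the base axis. Payload 4.4 kg.
Tool frame: the origin (TCP) lies midway between the tips of the shut fingers; the grasp point (between the pads) lies 19 mm behind it; z points along the fingers, y is the direction in which the jaws open and shut (so a half turn about z gives the same grasp; the last joint's range is limited). The gripper opens to 85 mm and grips with 20 to 120 N. Pads are 22 mm wide; open, the fingers measure 114 mm over their backs; the gripper's body (76 mm by 85 mm) begins 54 mm behind the grasp point. The pads swing forward as they close: fully open they stand 13 mm farther back than shut.
Start: joints at [62.252, 11.837, 88.321, -0, 79.842, -8.623], TCP at [0.188, 0.543, 0.231] pointing down, gripper open.
Joint ranges: [-156.59, 156.59], [-49.26, 127.26], [12.9, 141.05], [-63.56, 243.56], [4.71, 150.69], [-161.64, 161.64]. Speed limits (degrees/s): [159.86, 159.86, 180, 180, 180, 180].

INTERFACE

Orientations are given as [roll, pitch, yaw] about the fixed x, y, z axes, in that order (R = Rz(yaw) Ry(pitch) Rx(roll)).
In Python, from bench import r, snapshot, job, readout gives the robot as it stands. The module is installed in compiled form; this text tells all that it offers. Calls block until the motion is done:
- r.move_to(position, orientation): joint-space move of the TCP to a pose.
- r.move_l(position, feed=0.15, ori=None, force_limit=None): straight line of the TCP; ori=None keeps the orientation; feed is the mean speed in m/s. With force_limit (N) it stops when the force on the tool has changed by that much, and returns True; else False.
- r.move_j(angles): joint-space move.
- r.set_gripper(opening): finger opening in m; the grip force is fixed at half the most; returns when the fingers have stopped.
- r.sleep(seconds).
- r.inverse_kinematics(position, orientation): joint angles nearest the present ones, or None.
- snapshot(name): name is "side" or "top"; returns a dict with "color" (420x560x3 uint8, red, green, blue), "range_z" (420x560 float32, m along the optical axis (not along the pixel's ray), 0 where there is no reading), "fx", "fy", "cx", "cy" (pixels), "view" (4x4, takes a point from world to camera coordinates). Camera axes: x right, y up, looking along -z (the intrinsics and any distortion apply to the point x, -y, -z); pixel columns grow to the right and rows downward; lengths in m; the calibration is good to about 2 mm. A picture is of the moment at which its call begins.
A pose or a line that the arm cannot do raises r.MotionError and nothing moves.
- job.close_job(): hands the job in, once; it reports no verdict.
Readings, each from a call of its own:
- readout.read_clock(): time.
- readout.read_joints(): joint angles.
- readout.read_joint_velocities(): joint speeds.
- readout.read_effort(): joint torques, N m.
- readout.read_tcp_pos(): TCP position.
- readout.read_ee_rot(): TCP orientation.
- readout.read_ft_force(): force on the tool from outside, world axes, zero at the start.
- readout.read_ft_torque(): the same for the moment, N m.
- readout.read_width(): finger opening in m.
Only numpy, scipy, OpenCV 4.12 (cv2) and the standard library are available. Lean on these libraries where they do the work, as an engineer would, in place of code of your own. Each camera call takes 0.05 s, during which the arm holds its last target.

TASK

Bring the wooden clock-stand leg, block end first and lying flat, under the raised pad of the bench press so that the block is centred under the pad and the leg lies square across the press. Then wind the crank clockwise until the pad meets the block and snug it down by feel, roughly an eighth to a quarter of a turn past first touch and never as far as a third, then let go. Leave the bottle, the cardboard ring and the clock where they are.

Things in the scene. Friction and masses are not known exactly. Their poses are not given: they have to be found in the camera images.
- press: Grey screw press bolted to the table. Origin: table top (z = 0) below the screw axis. x axis points to its column (60 mm wide, x = 115 to 155 mm; foot plate x = 85 to 185 mm, 130 mm wide, 14 mm high); y axis runs across the throat, open on both y sides and at -x. A 60 mm wide overhead arm and nose hang 98 to 138 mm above the table. The bare table under the pad is the anvil.
- crank (a joint): Crank on the vertical screw, 0 to 9.5 rad, growing clockwise seen from above: lowers screw, pad and crank by 3.8 mm per rad. At q the crank arm points at angle -q in the press's frame (0: its +x) and the pad's face is 66 mm - 3.8 mm x q above the table. Starts at 0 to 3, stays where left (wound very tight it may spring back a little). Friction: about 6.5 N at the knob.
- knob_center (a point): Centre of the crank's black upright knob, 70 mm from the screw axis: round grip, 24 mm in diameter, 50 mm tall, spinning freely on the crank arm, so it can be held and carried round in a circle without turning the gripper. Centre 209 mm above the table at q = 0, sinking 3.8 mm per rad. Arm and hub lie 25 mm or more below this point; nothing stands higher than the knob.
- pad: Round rubber-faced pad at the screw's lower end, 40 mm in diameter, does not turn. Origin: centre of its underside. It meets the 40 mm high block at about q = 6.8; from there it springs and its force grows by about 100 N per rad of crank, the resistance at the knob by about 5.5 N per rad.
- leg: Loose wooden clock-stand leg, about 280 g, lying flat: bar 300 x 40 x 24 mm with a square block 50 x 50 x 16 mm fixed on top at one end (block's top 40 mm above the table). Origin: underside, below the block's centre. x axis runs along the bar to the plain end (bar from x = -25 to 275 mm). It starts on the press's +y side, block end nearer the pad.
- leg_grip (a point): Point on the plain part of the leg, 180 mm from the block's centre along the bar, half-way up (12 mm above the table when flat); same axes as the leg. The bar is 40 mm wide here.
- bottle: Bystander: white glue bottle, 52 mm in diameter, 130 mm tall. Origin: centre of its underside.
- roll: Bystander: cardboard ring, 90 mm in diameter, 48 mm tall. Origin: centre of its underside.
- clock: Bystander: round clock lying on its back, 150 mm in diameter, 26 mm thick. Origin: centre of its underside.

How it is judged (in metres and radians):
On the way, in this order (a step that is already met when the one before it is completed fails the run):
1. the block is centred under the raised pad and the leg lies flat and square across the press, the pad not yet touching it (horizontal distance between leg and press below 0.01 m and angle between the x axis of leg and the y axis of press, either way round below 0.15 rad and angle between leg's own z axis and vertical below 0.05 rad and height (world z) of leg below 0.004 m and contact force between pad and leg below 0.5 N), for 0.2 s.
2. the pad presses on the block with more than 25 N (contact force between pad and leg above 25 N), for 0.2 s.
At the end, for the whole second after the job is handed in: The leg lies flat (within 0.05 rad), its block centred under the pad within 12 mm, square across the press within 0.17 rad (the bar along the press's y axis), held by the pad with more than 25 N; the leg and the crank are at rest (contact force between pad and leg above 25 N and horizontal distance between leg and press below 0.012 m and angle between the x axis of leg and the y axis of press, either way round below 0.17 rad and angle between leg's own z axis and vertical below 0.05 rad and linear speed of leg below 0.01 m/s and velocity of joint crank between -0.05 and 0.05 rad/s); the robot touches nothing.
It fails at once if the clamp is overtightened (more than 230 N on the block) (contact force between pad and leg above 230 N).
It fails at once if the bottle, the ring or the clock is moved more than 20 mm (distance of any of bottle, roll, clock from where it was at the start of the episode above 0.02 m).
It also fails if it takes over 72 s, if anything falls off the work surface, if the arm or the gripper's body presses on something with over 40 N, if the wrist force passes 120 N, or if a joint passes its speed limit or range.

## Working session

There is one attempt and no reset: what is moved stays moved. The work goes in short steps, each a Python script; the robot and the scene stay as the last script left them, time stands still between calls to the robot, and variables do not carry over. Pictures are saved under pics/ and viewed, and the job is handed in when it is done.

```bash
mkdir -p pics; ls
python3 - <<'E'
from bench import r,snapshot,job,readout
import cv2,numpy as np
for n in("side","top"):
    s=snapshot(n); cv2.imwrite(f"pics/{n}0.png",s["color"][:,:,::-1]); np.savez(f"{n}0.npz",**s)
    print(n,s["fx"],s["fy"],s["cx"],s["cy"],[k for k in s]);print(np.round(s["view"],4))
print(readout.read_clock(),readout.read_tcp_pos(),readout.read_ee_rot(),readout.read_ft_force())
E
```

```text
pics
side 491.2367530962872 491.2367530962872 273.3350431431847 207.5784706056122 ['color', 'range_z', 'fx', 'fy', 'cx', 'cy', 'view']
[[-0.9672 -0.254  -0.0066  0.5103]
 [ 0.1786 -0.6981  0.6934 -0.2233]
 [-0.1808  0.6695  0.7205 -1.0597]
 [ 0.      0.      0.      1.    ]]
top 385.232743819968 385.232743819968 272.9393716050756 207.33083717252754 ['color', 'range_z', 'fx', 'fy', 'cx', 'cy', 'view']
[[ 0.0266 -0.9996 -0.0047 -0.0496]
 [ 0.9769  0.025   0.212  -0.5576]
 [-0.2118 -0.0102  0.9773 -0.9932]
 [ 0.      0.      0.      1.    ]]
0.1 [0.18808313 0.54262984 0.23020431] [-1.79879611e+02 -1.64478752e-02  1.60875658e+02] [-0.84990717 -0.18100552  0.39515502]
```

View pics/side0.png

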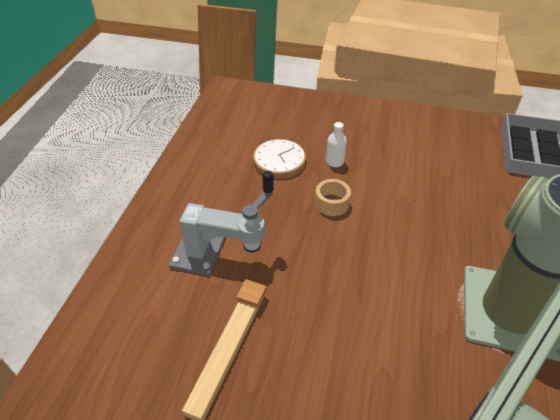

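View pics/top0.png

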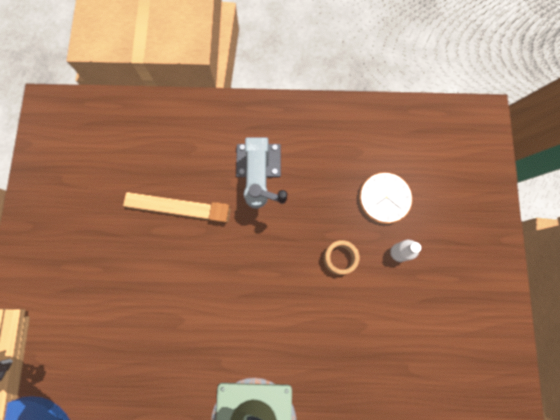

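The side view shows the press with its pad at about (252,245), the leg from (195,410) to the block at (252,292), and the knob at (268,180). In the top view, the press hub is at (256,195), the knob at (282,196) and the leg runs from (125,200) to the block at (219,212). The ring, bottle and clock are all on the −y side.

```bash
cat > h.py <<'E'
import numpy as np,cv2
def cloud(s):
    z=s["range_z"].astype(float);v,u=np.mgrid[:420,:560]
    X=(u-s["cx"])/s["fx"]*z;Y=-(v-s["cy"])/s["fy"]*z
    P=np.stack([X,Y,-z,np.ones_like(z)],-1)@np.linalg.inv(s["view"]).T
    P=P[...,:3];P[z==0]=np.nan;return P
def boxcam(P,c,x,y,z):
    m=(P[...,0]>x[0])&(P[...,0]<x[1])&(P[...,1]>y[0])&(P[...,1]<y[1])&(P[...,2]>z[0])&(P[...,2]<z[1])
    return P[m],c[m],m
E
python3 - <<'E'
from h import *
for n in("side","top"):
    s=dict(np.load(n+"0.npz"));P=cloud(s);c=s["color"]
    pix={"side":[(252,288),(195,410),(225,350),(268,180),(250,212),(190,212),(280,160),(150,300)],"top":[(219,212),(128,201),(170,206),(282,196),(256,190),(257,145),(386,198),(342,244),(406,248),(150,300)]}[n]
    for u,v in pix: print(n,u,v,np.round(P[v,u],4),c[v,u])
    m=(P[...,2]>.012)&(P[...,2]<.05);
    Q,_,_=boxcam(P,c,(.2,.9),(-.2,.6),(.205-.03,.25))
    print("knobish",len(Q),Q.mean(0) if len(Q) else 0)
    L,cc,_=boxcam(P,c,(.4,.75),(.05,.45),(.014,.046))
    r=cv2.minAreaRect(L[:,:2].astype(np.float32)); print("leg",len(L),r)
    A,_,_=boxcam(P,c,(.45,.8),(-.1,.1),(.125,.142)); 
    if len(A): print("arm",len(A),cv2.minAreaRect(A[:,:2].astype(np.float32)),np.median(A[:,2]))
    F,_,_=boxcam(P,c,(.45,.85),(-.15,.15),(.008,.02)); 
    if len(F): print("foot",len(F),cv2.minAreaRect(F[:,:2].astype(np.float32)),np.median(F[:,2]))
E
```

```text
side 252 288 [0.5467 0.1072 0.0394] [205 149  89]
side 195 410 [0.5758 0.3777 0.0223] [235 199 143]
side 225 350 [0.5605 0.2521 0.0238] [245 208 154]
side 268 180 [ 0.55   -0.0466  0.2172] [34 28 31]
side 250 212 [0.5723 0.0167 0.1782] [130 130 133]
side 190 212 [0.7141 0.0108 0.135 ] [215 222 223]
side 280 160 [ 0.5963 -0.3356  0.0228] [252 245 238]
side 150 300 [0.7646 0.169  0.0013] [149  96  63]
knobish 345 [ 0.55927231 -0.03250171  0.19696454]
leg 3250 ((0.583893895149231, 0.18660515546798706), (0.19710281491279602, 0.3833373188972473), 25.72742462158203)
arm 1538 ((0.6377323865890503, 0.011009817942976952), (0.18471990525722504, 0.0635373517870903), 0.7051621675491333) 0.13424277644351695
foot 1032 ((0.6369706988334656, 0.04608848690986633), (0.13875053822994232, 0.27173468470573425), 69.5306396484375) 0.013078414324827647
top 219 212 [0.5454 0.1144 0.042 ] [229 157  98]
top 128 201 [0.5745 0.3782 0.0229] [250 219 154]
top 170 206 [0.5627 0.2569 0.0245] [252 226 161]
top 282 196 [ 0.5499 -0.0569  0.2262] [89 86 87]
top 256 190 [0.5754 0.0063 0.1776] [133 132 138]
top 257 145 [0.708  0.0104 0.1368] [214 222 225]
top 386 198 [ 0.602 -0.355  0.023] [253 248 233]
top 342 244 [ 0.4643 -0.2241  0.0497] [214 162 115]
top 406 248 [ 0.4521 -0.3794  0.0994] [159 153 151]
top 150 300 [0.3022 0.2959 0.0032] [154  96  66]
knobish 264 [ 0.56373059 -0.02254462  0.19462777]
leg 1715 ((0.5835365653038025, 0.18998995423316956), (0.19382357597351074, 0.3803219199180603), 25.429800033569336)
arm 1200 ((0.6385872960090637, 0.011552851647138596), (0.18372474610805511, 0.058224987238645554), 1.4463273286819458) 0.13495261221717464
foot 713 ((0.6412698030471802, 0.03650694340467453), (0.15022072196006775, 0.27819839119911194), 72.76139068603516) 0.013718576076907407
```

Run:
```python
from h import *
for n in("side","top"):
    s=dict(np.load(n+"0.npz"));P=cloud(s);c=s["color"].astype(int)
    print(n)
    A,_,_=boxcam(P,c,(.45,.8),(-.1,.1),(.128,.142)); A=A[A[:,2]>.131]
    print(" armtop",cv2.minAreaRect(A[:,:2].astype(np.float32)))
    for x0 in np.arange(.56,.74,.03):
        b=A[(A[:,0]>x0)&(A[:,0]<x0+.03)]; 
        if len(b):print("  ",x0,b[:,1].min(),b[:,1].max())
    F,_,_=boxcam(P,c,(.64,.85),(-.09,.12),(.009,.02)); print(" foot",cv2.minAreaRect(F[:,:2].astype(np.float32)))
    H,_,_=boxcam(P,c,(.5,.65),(-.1,.1),(.165,.185)); print(" hub",len(H),cv2.minAreaRect(H[:,:2].astype(np.float32)),np.median(H[:,2]))
    K,_,_=boxcam(P,c,(.5,.65),(-.1,.0),(.215,.235)); print(" knobtop",len(K),K.min(0),K.max(0),np.median(K,0))
    L,cc,m=boxcam(P,c,(.5,.62),(.03,.45),(.018,.046))
    L=L[(L[:,1]>.07)]
    print(" leg",cv2.minAreaRect(L[:,:2].astype(np.float32)))
    T=L[L[:,2]>.035];print(" blk",len(T),cv2.minAreaRect(T[:,:2].astype(np.float32)),np.median(T[:,2]))
    T=L[(L[:,1]>.15)];print(" bar",len(T),cv2.minAreaRect(T[:,:2].astype(np.float32)),np.median(T[:,2]))
    pts=T[:,:2];v=np.linalg.svd(pts-pts.mean(0))[2][0];print(" dir",np.degrees(np.arctan2(v[1],v[0])),pts.mean(0))
    for k,(x,y,z) in dict(clock=((.5,.7),(-.45,-.25),(.015,.035)),roll=((.4,.53),(-.3,-.15),(.04,.055)),bottle=((.38,.53),(-.45,-.32),(.02,.14))).items():
        Q,_,_=boxcam(P,c,x,y,z);print(" ",k,np.round(Q.min(0),3),np.round(Q.max(0),3))
```

```text
side
 armtop ((0.63750159740448, 0.010646050795912743), (0.1842755526304245, 0.06134595721960068), 1.6598666906356812)
   0.56 -0.02069493211123985 0.03955729402543218
   0.5900000000000001 -0.015295246202540191 0.03470314153391685
   0.6200000000000001 -0.015899939697358256 0.0353754504713627
   0.6500000000000001 -0.014967824239067062 0.03699089772963493
   0.6800000000000002 -0.01797353031990001 0.042282345908637886
   0.7100000000000002 -0.017746347313480237 0.04384579906786168
 foot ((0.7099119424819946, 0.020810682326555252), (0.10094089806079865, 0.1150389090180397), 1.7797468900680542)
 hub 353 ((0.5693979263305664, -0.018861524760723114), (0.09069455415010452, 0.03438781574368477), 75.94325256347656) 0.17442002287656777
 knobtop 95 [ 0.54251445 -0.06637937  0.21508924] [ 0.56596619 -0.04551448  0.22830046] [ 0.55229034 -0.05391465  0.22445072]
 leg ((0.5589540600776672, 0.2381136417388916), (0.30222442746162415, 0.05128402262926102), 84.16448211669922)
 blk 464 ((0.546362042427063, 0.1140730157494545), (0.05254970118403435, 0.05139032378792763), 83.61170196533203) 0.03887997
[... 1114 characters left out ...]
54382452 -0.06633174  0.21913982] [ 0.56490522 -0.04523374  0.22993738] [ 0.55248293 -0.05669689  0.2256433 ]
 leg ((0.5632796883583069, 0.2410183846950531), (0.3002495765686035, 0.05049941688776016), 82.58035278320312)
 blk 314 ((0.5472685098648071, 0.11717839539051056), (0.050094012171030045, 0.05044081062078476), 82.98388671875) 0.040036185746147535
 bar 1189 ((0.5652866363525391, 0.2689647078514099), (0.24451594054698944, 0.04087364301085472), 82.97955322265625) 0.02421133238654094
 dir -97.04730874185924 [0.56477431 0.26952664]
  clock [ 0.53  -0.428  0.015] [ 0.678 -0.278  0.03 ]
  roll [ 0.401 -0.268  0.04 ] [ 0.473 -0.179  0.052]
  bottle [ 0.425 -0.413  0.022] [ 0.476 -0.365  0.132]
```

```bash
cat >> h.py <<'E'
AX=np.array([.575,.0105]);YAW=np.radians(1.5)
BLK=np.array([.547,.1155]);LD=np.radians(83)
def d(a):return np.array([np.cos(a),np.sin(a)])
E
python3 - <<'E'
from h import *
from bench import r,readout
g=BLK+.18*d(LD); t=AX+.18*d(YAW+np.pi/2); print(g,t)
for y in(83,-97):
    print(y,r.inverse_kinematics([*g,.12],[180,0,y]),r.inverse_kinematics([*t,.002],[180,0,y+8.5]))
for y in range(-180,180,30):
    q=[r.inverse_kinematics([*(AX+.07*d(a)),.17],[180,0,y]) for a in np.radians([0,90,180,270])]
    print(y,[None if k is None else np.round(k).tolist() for k in q])
E
```

```text
[0.56893648 0.29415831] [0.57028815 0.19043832]
83 [ 1.96057228e+01  2.55384149e+01  8.41929016e+01 -2.54444375e-14
  7.02686836e+01  2.66057228e+01] [ 1.02230359e+01  3.06758880e+01  9.31098345e+01 -2.54444375e-14
  5.62142776e+01  8.72303592e+00]
-97 [  19.60572278   25.53841487   84.19290157    0.           70.26868356
 -153.39427722] None
-180 [[-7.0, 23.0, 81.0, 0.0, 76.0, -97.0], [-1.0, 16.0, 91.0, 0.0, 73.0, -91.0], [-9.0, 7.0, 102.0, 0.0, 71.0, -99.0], [-14.0, 15.0, 91.0, 0.0, 73.0, -104.0]]
-150 [[-7.0, 23.0, 81.0, 0.0, 76.0, -127.0], [-1.0, 16.0, 91.0, 0.0, 73.0, -121.0], [-9.0, 7.0, 102.0, 0.0, 71.0, -129.0], [-14.0, 15.0, 91.0, 0.0, 73.0, -134.0]]
-120 [[-7.0, 23.0, 81.0, 0.0, 76.0, -157.0], [-1.0, 16.0, 91.0, 0.0, 73.0, -151.0], [-9.0, 7.0, 102.0, 0.0, 71.0, -159.0], None]
-90 [None, None, None, None]
-60 [[-7.0, 23.0, 81.0, -0.0, 76.0, 143.0], [-1.0, 16.0, 91.0, -0.0, 73.0, 149.0], [-9.0, 7.0, 102.0, -0.0, 71.0, 141.0], [-14.0, 15.0, 91.0, -0.0, 73.0, 136.0]]
-30 [[-7.0, 23.0, 81.0, -0.0, 76.0, 113.0], [-1.0, 16.0, 91.0, -0.0, 73.0, 119.0], [-9.0, 7.0, 102.0, -0.0, 71.0
[... 290 characters left out ...]
0, 7.0, 102.0, -0.0, 71.0, 51.0], [-14.0, 15.0, 91.0, -0.0, 73.0, 46.0]]
60 [[-7.0, 23.0, 81.0, -0.0, 76.0, 23.0], [-1.0, 16.0, 91.0, -0.0, 73.0, 29.0], [-9.0, 7.0, 102.0, -0.0, 71.0, 21.0], [-14.0, 15.0, 91.0, -0.0, 73.0, 16.0]]
90 [[-7.0, 23.0, 81.0, 0.0, 76.0, -7.0], [-1.0, 16.0, 91.0, -0.0, 73.0, -1.0], [-9.0, 7.0, 102.0, 0.0, 71.0, -9.0], [-14.0, 15.0, 91.0, 0.0, 73.0, -14.0]]
120 [[-7.0, 23.0, 81.0, 0.0, 76.0, -37.0], [-1.0, 16.0, 91.0, 0.0, 73.0, -31.0], [-9.0, 7.0, 102.0, 0.0, 71.0, -39.0], [-14.0, 15.0, 91.0, 0.0, 73.0, -44.0]]
150 [[-7.0, 23.0, 81.0, 0.0, 76.0, -67.0], [-1.0, 16.0, 91.0, 0.0, 73.0, -61.0], [-9.0, 7.0, 102.0, 0.0, 71.0, -69.0], [-14.0, 15.0, 91.0, 0.0, 73.0, -74.0]]
```

Run:
```python
from h import *
from bench import r,readout,snapshot
g=BLK+.18*d(LD); t=AX+.18*d(YAW+np.pi/2)
r.move_to([*g,.12],[180,0,83])
print(r.move_l([*g,.002],feed=.12,force_limit=15),readout.read_tcp_pos(),readout.read_ft_force())
r.set_gripper(.03); print("w",readout.read_width(),readout.read_ft_force(),readout.read_clock())
s=snapshot("side");cv2.imwrite("pics/side1.png",s["color"][:,:,::-1])
```

```text
False [0.56993029 0.29454276 0.00308864] [ 0.89345195 -0.10864849 -0.1099256 ]
w 0.038526422940659596 [0.05230621 0.31789805 3.86202299] 3.4333
```

View pics/side1.png

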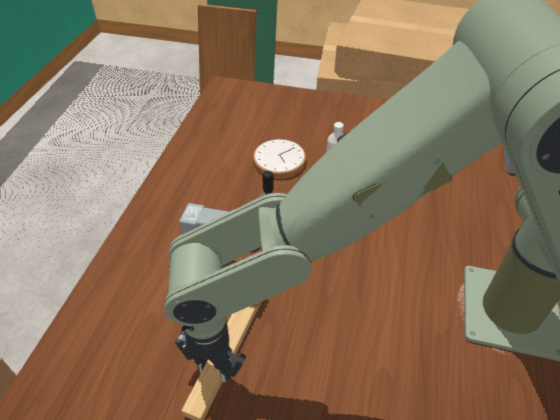

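The gripper (around (210,355)) holds the bar, and its width reading of 38.5 mm matches the bar. The arm hides the block, so I can't see that end here. Dragging next.

Run:
```python
from h import *
from bench import r,readout,snapshot
t=AX+.18*d(YAW+np.pi/2)
p=readout.read_tcp_pos()
print(r.move_l([*t,p[2]],feed=.06,ori=[180,0,91.5],force_limit=25),readout.read_tcp_pos(),readout.read_ee_rot(),readout.read_ft_force(),readout.read_clock())
for n in("side","top"):
    s=snapshot(n);cv2.imwrite(f"pics/{n}2.png",s["color"][:,:,::-1]);np.savez(n+"2.npz",**s)
```

```text
False [0.57031089 0.19038783 0.00283673] [1.79999278e+02 2.39341070e-02 9.15147092e+01] [0.66468844 2.78139665 4.95935194] 5.3583
```

View pics/side2.png

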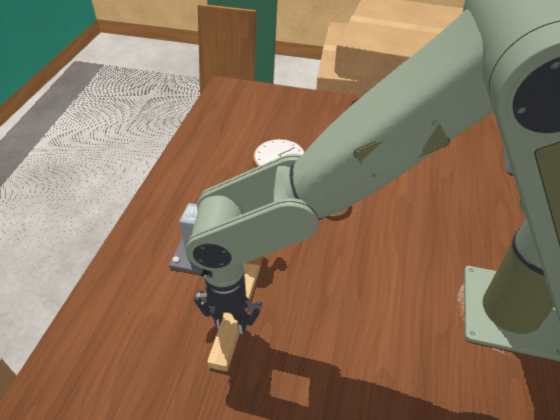

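View pics/top2.png

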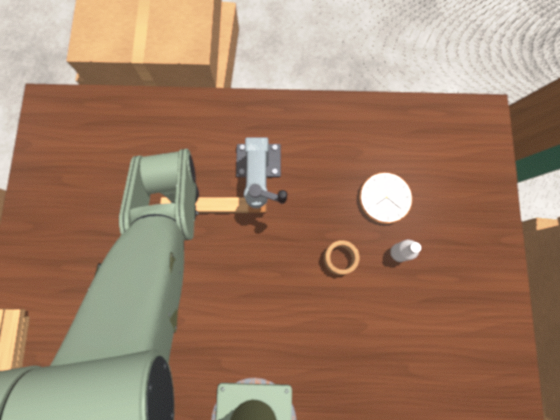

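The leg went in with low force. In the top view, the block's edge shows at (263,207) under the nose. I'll release, clear the view and verify.

Run:
```python
from h import *
from bench import r,readout,snapshot
r.set_gripper(.075)
p=readout.read_tcp_pos();r.move_l([p[0],p[1],.2],feed=.2)
r.move_to([.3,.45,.28],[180,0,91.5])
print(readout.read_clock())
for n in("side","top"):
    s=snapshot(n);cv2.imwrite(f"pics/{n}3.png",s["color"][:,:,::-1]);np.savez(n+"3.npz",**s)
    P=cloud(s);c=s["color"]
    L,cc,_=boxcam(P,c,(.51,.64),(.05,.4),(.018,.03)); rr=cv2.minAreaRect(L[:,:2].astype(np.float32));print(n,rr)
    pts=L[:,:2];v=np.linalg.svd(pts-pts.mean(0))[2][0];v=v*np.sign(v[1]);a=np.arctan2(v[1],v[0]);print(" dir",np.degrees(a))
    e=((pts-pts.mean(0))@v).max(); nn=np.array([-v[1],v[0]]); w=(pts-pts.mean(0))@nn
    mid=pts.mean(0)+nn*(np.percentile(w,1)+np.percentile(w,99))/2
    print(" far end",mid+e*v," block centre est",mid+(e-.275)*v)
    B,cc,_=boxcam(P,c,(.5,.66),(-.04,.06),(.033,.048));print(" blk",len(B),B.min(0),B.max(0))
```

```text
8.4583
side ((0.5703169107437134, 0.16781994700431824), (0.0413370281457901, 0.23498865962028503), 1.337963342666626)
 dir 91.44158774132893
 far end [0.56701851 0.28523901]  block centre est [0.57393691 0.01032605]
 blk 264 [ 0.54884922 -0.01632317  0.03325887] [0.60019786 0.03661967 0.04424048]
top ((0.5697627067565918, 0.16870683431625366), (0.03924281895160675, 0.23689004778862), 1.444441318511963)
 dir 91.5203078557633
 far end [0.56661194 0.28709612]  block centre est [0.57390804 0.01219293]
 blk 87 [ 0.54944179 -0.01293079  0.03396467] [0.57151612 0.03500454 0.04657916]
```

View pics/side3.png

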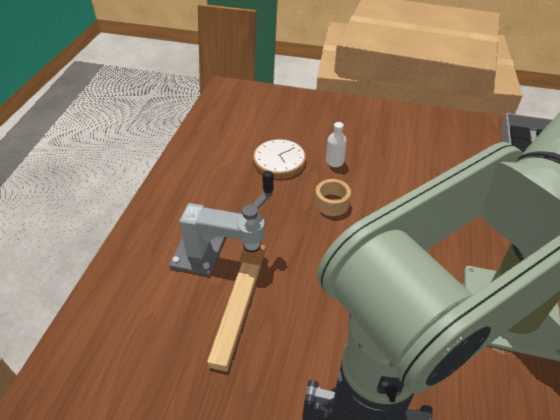

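The block centre measures (0.574, 0.011) against the axis at (0.575, 0.0105), and the bar is at 91.5°, so it's square. The side image agrees: block at (252,258) under the pad at (252,243). Knob next.

```bash
cat >> h.py <<'E'
def knob(q,dz=.004): return [*(AX+.07*d(YAW-q)),.209-.0038*q+dz-.019]
def ft(q,f): # tangential force opposing winding, and radial
    a=YAW-q; return float(np.dot(f[:2],-np.array([np.sin(a),-np.cos(a)]))),float(np.dot(f[:2],d(a)))
def qof(p): 
    v=np.array(p[:2])-AX; return float((YAW-np.arctan2(v[1],v[0]))%(2*np.pi)),float(np.hypot(*v))
E
python3 - <<'E'
from h import *
from bench import r,readout,snapshot
k=knob(1.9)
r.move_to([k[0],k[1],.30],[180,0,91.5])
print("f0",readout.read_ft_force())
print(r.move_l(k,feed=.1,force_limit=12),readout.read_tcp_pos())
r.set_gripper(.018);print(readout.read_width(),readout.read_ft_force(),qof(readout.read_tcp_pos()),readout.read_clock())
for q in np.arange(2.0,3.01,.25):
    h=r.move_l(knob(q),feed=.08,force_limit=35)
    f=readout.read_ft_force();print(round(q,2),h,np.round(qof(readout.read_tcp_pos()),3),np.round(ft(q,f),2),np.round(f,2))
print(readout.read_clock())
s=snapshot("side");cv2.imwrite("pics/side4.png",s["color"][:,:,::-1])
E
```

```text
f0 [-0.1787541   0.38029253  0.02874177]
False [ 0.55478967 -0.05645729  0.18769595]
0.02272671787970524 [0.50329251 0.77060377 2.61173195] (1.8955997254843358, 0.06992151090581303) 12.4083
2.0 False [1.987 0.07 ] [ 3.84 -0.77] [ 3.84 -0.8   0.08]
2.25 False [2.249 0.07 ] [ 1.07 -1.92] [2.02 0.88 3.5 ]
2.5 False [2.498 0.069] [ 0.82 -3.79] [3.48 1.71 2.29]
2.75 False [2.745 0.069] [ 0.44 -4.16] [3.98 1.28 3.01]
3.0 False [2.992 0.069] [ 0.62 -5.77] [5.79 0.35 2.87]
14.125
```

View pics/side4.png

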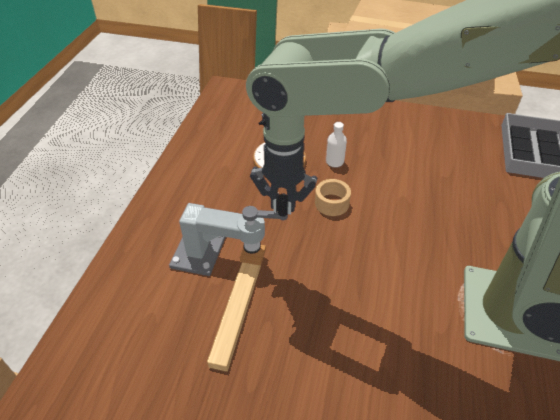

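The crank arm follows the gripped knob (gripper at (283,200)), and the leg hasn't moved. There's a slowly growing radial load from a roughly 1 mm axis error, so I'll monitor that while winding on.

Run:
```python
from h import *
from bench import r,readout,snapshot
for q in list(np.arange(3.25,6.3,.25))+[6.4,6.55]:
    h=r.move_l(knob(q),feed=.08,force_limit=30)
    f=readout.read_ft_force();t=ft(q,f);print(round(q,2),h,np.round(qof(readout.read_tcp_pos()),3),np.round(t,2),np.round(f,2),np.round(readout.read_width(),4))
    if h or abs(t[1])>25 or abs(t[0])>15: print("STOP");break
print(readout.read_clock())
```

```text
3.25 False [3.239 0.069] [ 1.1  -5.16] [ 5.05 -1.52  3.21] 0.0224
3.5 False [3.489 0.069] [ 2.77 -5.04] [ 3.86 -4.27  4.64] 0.0223
3.75 False [3.742 0.069] [ 1.25 -4.83] [ 3.35 -3.7   4.51] 0.0226
4.0 False [3.994 0.069] [-0.44 -4.3 ] [ 3.22 -2.88  5.95] 0.0227
4.25 False [4.242 0.069] [-0.03 -3.35] [ 1.6  -2.94  6.83] 0.0229
4.5 False [4.49 0.07] [ 1.09 -3.06] [-0.34 -3.23  7.4 ] 0.023
4.75 False [4.739 0.07 ] [-0.37 -1.59] [ 0.35 -1.6   7.99] 0.0228
5.0 False [4.987 0.07 ] [0.63 0.77] [-0.41  0.91  8.27] 0.0228
5.25 False [5.236 0.07 ] [0.36 1.45] [0.4  1.44 8.1 ] 0.0226
5.5 False [5.484 0.071] [1.45 2.33] [0.56 2.69 7.35] 0.0224
5.75 False [5.733 0.071] [0.88 3.69] [2.66 2.7  5.92] 0.0226
6.0 False [5.983 0.071] [0.72 4.41] [3.98 2.03 5.31] 0.0227
6.25 False [6.236 0.071] [1.22 5.18] [5.1  1.53 4.56] 0.0227
6.4 False [0.102 0.071] [1.39 6.51] [6.61 0.8  4.1 ] 0.0226
6.55 False [0.254 0.071] [2.54 5.99] [6.42 1.04 3.68] 0.0224
19.5083
```

Run:
```python
from h import *
from bench import r,readout,snapshot
for q in np.arange(6.7,7.91,.15):
    h=r.move_l(knob(q),feed=.05,force_limit=30)
    f=readout.read_ft_force();t=ft(q,f);print(round(q,2),h,np.round(qof(readout.read_tcp_pos()),3),np.round(t,2),np.round(f,2),np.round(readout.read_width(),4))
    if h or abs(t[1])>25 or abs(t[0])>18: print("STOP");break
print(readout.read_clock())
s=snapshot("side");cv2.imwrite("pics/side5.png",s["color"][:,:,::-1])
```

```text
6.7 False [0.403 0.071] [2.49 6.25] [ 6.73 -0.08  3.17] 0.0226
6.85 False [0.554 0.071] [2.75 4.74] [ 5.48 -0.08  3.32] 0.0229
7.0 False [0.702 0.071] [3.18 4.9 ] [ 5.8  -0.66  3.41] 0.0222
7.15 False [0.85  0.071] [5.59 5.69] [ 7.96 -0.51  2.07] 0.0224
7.3 False [0.997 0.071] [5.2  4.43] [ 6.77 -0.85  3.42] 0.0227
7.45 False [1.144 0.071] [6.75 3.66] [ 7.66 -0.52  3.57] 0.0223
7.6 False [1.291 0.071] [7.41 3.57] [ 8.11 -1.38  2.38] 0.0225
7.75 False [1.438 0.07 ] [7.67 2.84] [ 7.97 -1.83  2.57] 0.0227
7.9 False [1.584 0.07 ] [8.78 1.9 ] [ 8.74 -2.07  0.7 ] 0.0225
22.7333
```

View pics/side5.png

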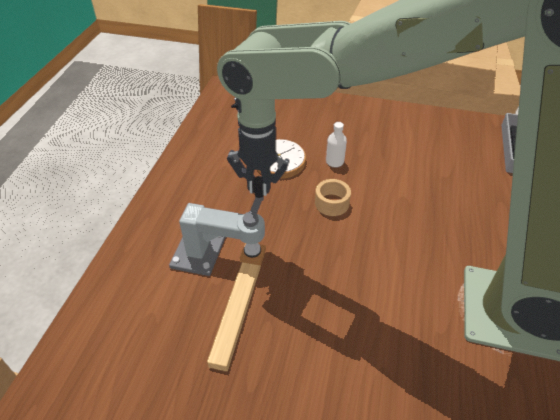

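Tangential load rose steadily at about 5–6 N/rad from q≈6.8. The crank is now at q≈7.87, about 1.03 rad (0.16 turn) past touch. Now letting go and checking.

Run:
```python
from h import *
from bench import r,readout,snapshot
r.set_gripper(.07)
p=readout.read_tcp_pos();r.move_l([p[0],p[1],.30],feed=.12)
r.move_to([.3,.42,.30],[180,0,91.5])
print(readout.read_clock(),readout.read_ft_force())
for n in("side","top"):
    s=snapshot(n);cv2.imwrite(f"pics/{n}6.png",s["color"][:,:,::-1])
    P=cloud(s);c=s["color"]
    L,cc,_=boxcam(P,c,(.51,.64),(.05,.4),(.018,.03))
    pts=L[:,:2];v=np.linalg.svd(pts-pts.mean(0))[2][0];v=v*np.sign(v[1]);e=((pts-pts.mean(0))@v).max();nn=np.array([-v[1],v[0]]);w=(pts-pts.mean(0))@nn
    mid=pts.mean(0)+nn*(np.percentile(w,1)+np.percentile(w,99))/2
    print(n,np.degrees(np.arctan2(v[1],v[0]))," block",mid+(e-.275)*v,"z",np.median(L[:,2]))
    K,_,_=boxcam(P,c,(.5,.66),(-.1,-.02),(.193,.22));m=(K.min(0)+K.max(0))/2;print(" knob",m,K[:,2].max(),qof(m))
    for k,(x,y,z) in dict(clock=((.5,.7),(-.45,-.25),(.015,.035)),roll=((.4,.53),(-.3,-.15),(.04,.055)),bottle=((.38,.53),(-.45,-.32),(.02,.14))).items():
        Q,_,_=boxcam(P,c,x,y,z);print(" ",k,np.round(Q.min(0),3),np.round(Q.max(0),3))
```

```text
26.575 [ 0.3461913   0.5407683  -0.05422673]
side 91.50606733902384  block [0.57427511 0.00978443] z 0.02303593936174453
 knob [ 0.57436181 -0.05950124  0.20069663] 0.20788395998784115 (1.6060928280218612, 0.07000414904625005)
  clock [ 0.529 -0.43   0.015] [ 0.678 -0.278  0.03 ]
  roll [ 0.4   -0.271  0.04 ] [ 0.473 -0.179  0.052]
  bottle [ 0.424 -0.405  0.02 ] [ 0.529 -0.357  0.133]
top 91.55416458166484  block [0.57395776 0.01251501] z 0.024022893591165273
 knob [ 0.57497539 -0.05931327  0.20077706] 0.20716255969928699 (1.5973288215174872, 0.0698132723515723)
  clock [ 0.53  -0.428  0.015] [ 0.678 -0.279  0.03 ]
  roll [ 0.401 -0.268  0.04 ] [ 0.473 -0.179  0.054]
  bottle [ 0.426 -0.414  0.02 ] [ 0.476 -0.364  0.135]
```

View pics/side6.png

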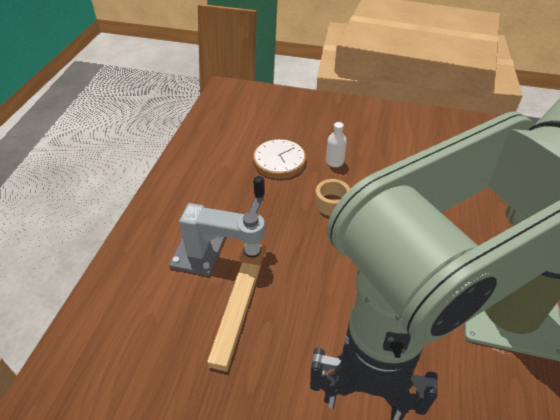

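The picture shows the pad down on the block (252,255), the knob at (259,187), and the gripper clear of everything. The crank stayed at q≈7.88 and the bystanders haven't moved. Handing in.

Run:
```python
from bench import job
print(job.close_job())
```

```text
the job is handed in; nothing more can be done
None
```

The leg is clamped under the press pad, square across the press. I handed the job in shortly after 26.6 s on the robot's clock, and the interface gave no verdict.

- **Leg:** I gripped the plain part and dragged it flat into the press. In the last pictures the block centre is within about 2 mm of the screw axis, and the bar lies at 91.5°, matching my estimate of the press's direction.
- **Crank:** I wound it from q ≈ 1.9 to about 7.88 rad. Resistance at the knob started rising at about q ≈ 6.8. That puts it about 1.05 rad (0.17 turn) past first touch. The clamp force should be around 100 N, worked out from the given spring rate rather than measured. The last picture, taken after I let go, shows no visible spring-back.
- **Bystanders:** the clock, ring and bottle are where they started, to within a few millimetres. In the last side view the bottle's measured extent reached about 50 mm farther in x than before. I took this as stray points from the arm, since the top view shows it unmoved.
- **Small disagreements:** a sideways force of up to 6.5 N at the knob suggests my estimate of the screw axis was about 1 mm off in x. At first the knob resistance read about 1 N instead of the stated 6.5 N, because I took the readings with the arm stopped.

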